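# Cull the pump bottles with weak springs

### The job

Some of the three empty pump bottles in the tilted filling rack have a tired return spring and would give short doses. Press down on the pump heads to feel their springs: a good one hardly gives under a light push of 5 newtons, a weak one sinks right in. Stand every weak bottle upright in the returns pan (inside its rim, clear of the blister card), leave every good one seated where it is in the rack, and do not knock over the two tablet vials standing about.

Things in the scene. Friction and masses are not known exactly. Their poses are not given: they have to be found in the camera images.
- rack_center (a point): fixed sheet-metal rack, 300 mm wide (its y), leaning 30 degrees to the robot: bottles stand along (-sin 30, 0, cos 30) of its axes (x away from the robot, z up). Point: foot of the middle bottle, on the rack's floor sheet, 26 mm over the worktop. Three 38 mm holes, 95 mm apart along y, in a deck sheet whose top is 46 mm above the floor sheet along the lean, hold the bottles with 1 mm of play
- pump_a_mid (a point): white pump bottle, 116 mm tall, 70 g: round body 36 mm across up to 91 mm, then a pump head 28 mm across with a short spout. All three look alike and stand in any order. Point: on its axis, 58 mm above its base; z along the axis, out of the head, whose top is 58 mm above the point. Grip 10 to 28 mm above the point; the deck ends 12 mm below it. Draw it 50 mm along its axis to leave the rack
- pump_b_mid (a point): a second pump bottle, same shape and size
- pump_c_mid (a point): a third pump bottle, same shape and size
- pump_a_head (a joint): how far its pump head is pushed down along the bottle's axis: 0 up, 0.009 (9 mm) bottomed; it springs back. A good spring takes 6.5 N before the head moves and 12 N to bottom it; a weak one starts at 1.5 N and bottoms under 3 N. How many are weak, and which, is not known beforehand
- pump_b_head (a joint): the same for the second bottle
- pump_c_head (a joint): the same for the third bottle
- pan_floor (a point): fixed stainless sheet pan for returns, 378 mm along its x, 225 mm along its y, rim 22 mm high. Point: middle of its floor, 2 mm above the worktop; the flat floor reaches 170 mm either way in x and 94 mm in y. A blister card 7 mm thick lies in it between x = +75 and +160 mm; the rest is empty
- tablet_vial_1_mid (a point): loose open amber vial of tablets, 36 mm across, 84 mm tall, standing; this point is its centre; z along its axis
- tablet_vial_2_mid (a point): loose open amber vial of tablets, 35 mm across, 82 mm tall, standing; this point is its centre; z along its axis

How it is judged:
On the way:
1. a pump head has been pushed in by at least 3 mm (value of joint any of pump_a_head, pump_b_head, pump_c_head above 0.003 m), for 0.05 s.
At the end, for the whole second after the job is handed in: each weak bottle (its head comes up 0.1 mm less than a good one, too little to see) stands upright within 9 degrees, released, on the pan's flat floor, its axis inside the rim and clear of the card; each good one is within 12 mm of where it stood in the rack; both vials stand (((value of joint pump_a_head below -6e-05 m and distance of pump_a_mid from where it was at the start of the episode below 0.012 m) or (value of joint pump_a_head above -6e-05 m and x of pump_a_mid in the frame of pan_floor between -0.155 and 0.075 m and y of pump_a_mid in the frame of pan_floor between -0.085 and 0.085 m and z of pump_a_mid in the frame of pan_floor below 0.066 m and angle between pump_a_mid's own z axis and vertical below 0.15 rad and velocity of joint pump_a_head below 0.01 m/s)) and ((value of joint pump_b_head below -6e-05 m and distance of pump_b_mid from where it was at the start of the episode below 0.012 m) or (value of joint pump_b_head above -6e-05 m and x of pump_b_mid in the frame of pan_floor between -0.155 and 0.075 m and y of pump_b_mid in the frame of pan_floor between -0.085 and 0.085 m and z of pump_b_mid in the frame of pan_floor below 0.066 m and angle between pump_b_mid's own z axis and vertical below 0.15 rad and velocity of joint pump_b_head below 0.01 m/s)) and ((value of joint pump_c_head below -6e-05 m and distance of pump_c_mid from where it was at the start of the episode below 0.012 m) or (value of joint pump_c_head above -6e-05 m and x of pump_c_mid in the frame of pan_floor between -0.155 and 0.075 m and y of pump_c_mid in the frame of pan_floor between -0.085 and 0.085 m and z of pump_c_mid in the frame of pan_floor below 0.066 m and angle between pump_c_mid's own z axis and vertical below 0.15 rad and velocity of joint pump_c_head below 0.01 m/s))); the robot touches nothing.
It fails at once if a tablet vial is knocked over (angle between any of tablet_vial_1_mid, tablet_vial_2_mid's own z axis and vertical above 0.6 rad).
It also fails if it takes over 67 s, if anything falls off the work surface, if the arm or the gripper's body presses on something with over 40 N, if the wrist force passes 120 N, or if a joint passes its speed limit or range.

### The arm

A 7-joint arm with a two-finger parallel gripper is mounted at the origin on a cart in front of the work surface, level with it; the furniture and walls round the work are solid. World frame = base frame: x ahead of the robot, y to its left, z up, the work surface at z = 0. Lengths are in m, angles in rad, forces in N, time in s.
With the tool pointing down it reaches from about 0.4 to 0.85 m from the base axis. Payload 10.4 kg.
Tool frame: the origin (TCP) lies on the centre line of the jaws, within the pads' length; the fingertips stand 8 mm ahead of it and the grasp point (between the pads) lies 11 mm behind it; z points along the fingers, y is the line along which they close (so a half turn about z gives the same grasp; the last joint's range is limited). The gripper opens to 85 mm and grips with 20 to 120 N. Pads are 22 mm wide; open, the fingers measure 114 mm over their backs; the gripper's body (76 mm by 85 mm) begins 54 mm behind the grasp point. The pads swing forward as they close: fully open they stand 13 mm farther back than shut.
Start: joints at [1.298, 0.332, -0.065, 1.46, 0.022, 1.35, -0.088], TCP at [0.155, -0.606, 0.239] pointing down, gripper open.
Joint ranges: [-2.6, 2.6], [-0.5, 2.12], [-1.47, 1.34], [0.16, 2.42], [-1.27, 4.41], [0.06, 2.06], [-2.6, 2.6]. Speed limits (rad/s): [2.22, 2.22, 2.79, 2.79, 3.14, 3.14, 3.14].

### API

Orientations are given as a 3x3 rotation matrix whose columns are the frame's x, y, z axes.
In Python, from station import bot gives the robot as it stands. The module is installed in compiled form; this text tells all that it offers.
- The arm moves only by the tool jog_arm, never from a script. Its argument "motion" is a list of rows, each a list of 4 numbers: the shift along the world's x, y, z each as a share of 30 cm, from -1 to 1, then the turn about the world's z as a share of 60 degrees, from -1 to 1. A call has 1 to 20 rows; each row is the pose to reach, as a shift and turn from the pose commanded when the call began; what a row does not reach only later rows make up. A row lasts 1/10 s, in which the tool goes at most 50 mm and 8.59 degrees, less where a joint would pass 70% of its speed; a pose out of reach is approached as far as the arm can. A call with a number of a shift or a turn outside -1 to 1 is refused whole. A call with a gripper value outside its range is refused whole. "fingers" is the closure, from 0 (fully open) to 1 (shut), set as the call begins (left out, the last holds). The fingers move at their own pace and stop on an object; "grip_force" is the grip in N (left out, the last holds). Time passes only in rows, so rows that repeat a pose let the fingers close. It gives the time, the measured TCP pose, the force, the opening and the grip force at its end, in the units of the state.
- bot.state(): the state, without advancing time (a new reading comes with each control period).
- bot.capture(name): name is "scene" or "top" or "wrist"; returns the picture (480x640x3 uint8, red, green, blue); there is no depth.
- bot.get_calibration(name): a dict with "fx", "fy", "cx", "cy" (pixels), "view" (4x4, takes a point from world to camera coordinates); the wrist camera has in their place "hand_eye" (4x4, takes a point from camera to tool coordinates, whose origin is the TCP and whose axes are the flange's). Camera axes: x right, y down, z forward; pixel columns grow to the right and rows downward; lengths in m; the calibration is good to about 2 mm. The wrist camera is an equidistant fisheye: a pixel r from the principal point sees the ray r / f radians off the axis. A picture is of the moment at which its call begins: read the wrist's pose just before it. get_calibration takes no time and is no camera call.
- bot.hand_in(): hands the job in; it is judged then, once.
The state is a dict: "time": time; "joint_pos": joint angles; "joint_velocities": joint speeds; "joint_torque": joint torques, N m; "tool_pos": TCP position; "tool_rot": TCP orientation; "force": force on the tool from outside, world axes, zero at the start; "torque": the same for the moment, N m; "gripper_width": finger opening in m; "gripper_force": force on a finger pad.
Only numpy, scipy, OpenCV 4.12 (cv2) and the standard library are available. Lean on these libraries where they do the work, as an engineer would, in place of code of your own. Each camera call takes 0.05 s, during which the arm holds its last target. There are 200 camera calls.

## Working session

There is one attempt and no reset: what is moved stays moved. The work goes in short steps, Python scripts to look and compute and a tool call to move; the robot and the scene stay as the last step left them, time stands still between calls to the robot, and variables do not carry over. Pictures are saved under pics/ and viewed, at most 10 in all, crops included, and the job is handed in when it is done.

Besides the shell and the picture viewer there is one more tool, called as name(argument=value, ...), one argument or row to a line, values as JSON. jog_arm: Moves the arm, as the interface text tells. Shift numbers are shares of 30 cm and turn numbers shares of 60 degrees, none past 1 either way. Its arguments: {"type":"object","properties":{"motion":{"type":"array","items":{"type":"array","items":{"type":"number","minimum":-1,"maximum":1}}},"fingers":{"type":"number"},"grip_force":{"type":"number"}},"required":["motion"]}

```bash
mkdir -p pics; python3 - <<'E'
from station import bot
import cv2,numpy as np
np.set_printoptions(precision=4,suppress=True)
print(bot.state())
for n in("scene","top","wrist"):
    im=bot.capture(n); cv2.imwrite(f"pics/{n}0.png",im[...,::-1]); print(n,bot.get_calibration(n))
E
```

```text
{'time': 0.0, 'joint_pos': array([ 1.2984,  0.3329, -0.0647,  1.461 ,  0.0216,  1.3499, -0.0885]), 'joint_velocities': array([ 0.0008,  0.0001, -0.    , -0.0006,  0.0009,  0.0002,  0.    ]), 'joint_torque': array([  0.0004, -62.5443,   0.0497, -39.1606,   0.0162,   0.0101,
         0.    ]), 'tool_pos': array([ 0.1544, -0.6052,  0.2385]), 'tool_rot': array([[ 0.9689,  0.2473, -0.0004],
       [ 0.2473, -0.9689,  0.0014],
       [-0.    , -0.0014, -1.    ]]), 'force': array([ 0.4707, -0.5954, -0.5363]), 'torque': array([ 0.0014, -0.0207, -0.0757]), 'gripper_force': 0.0, 'gripper_width': 0.08514061709921544}
scene {'fx': 586.7158968802438, 'fy': 586.7158968802438, 'cx': 316.71506384237864, 'cy': 236.25687419725952, 'view': array([[-0.789 , -0.6142, -0.0136,  0.4493],
       [-0.2966,  0.4001, -0.8672,  0.2596],
       [ 0.5381, -0.6802, -0.4978,  1.2005],
       [ 0.    ,  0.    ,  0.    ,  1.    ]])}
top {'fx': 455.84018819716607, 'fy': 455.84018819716607, 'cx': 312.25165789105245, 'cy': 237.0975242093116, 'view': array([[-0.0033, -0.9998,  0.0213, -0.0474],
       [-0.986 , -0.0003, -0.1665,  0.5712],
       [ 0.1665, -0.0215, -0.9858,  1.2182],
       [ 0.    ,  0.    ,  0.    ,  1.    ]])}
wrist {'fx': 371.64829954431775, 'fy': 371.64829954431775, 'cx': 313.4634293212145, 'cy': 243.78569450475902, 'hand_eye': array([[-0.    , -0.9508, -0.3099,  0.0786],
       [ 1.    ,  0.0003, -0.0011, -0.0009],
       [ 0.0011, -0.3099,  0.9508, -0.135 ],
       [ 0.    ,  0.    ,  0.    ,  1.    ]])}
```

View pics/scene0.png

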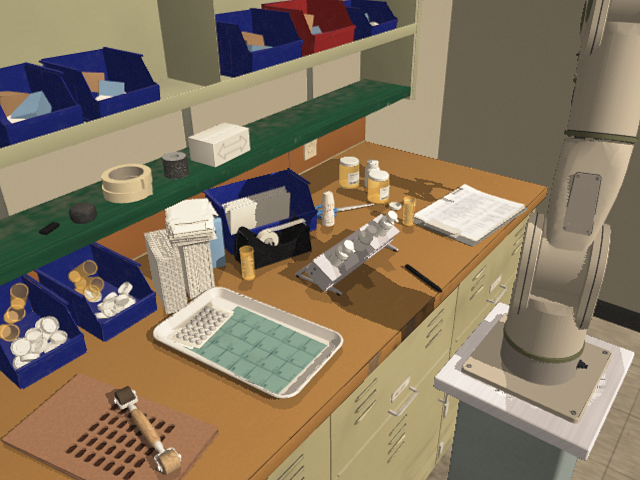

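View pics/top0.png

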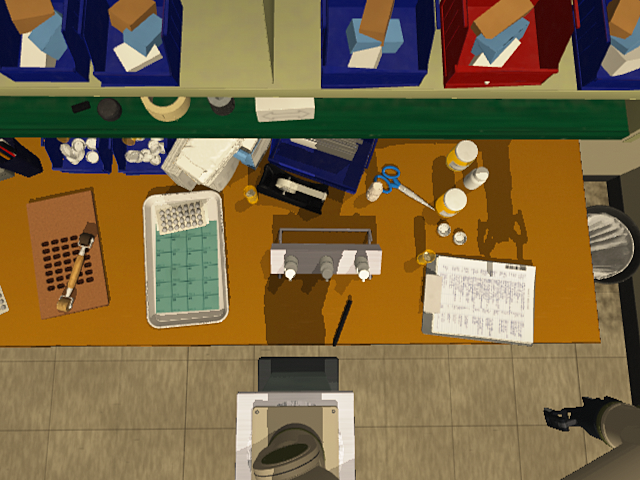

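The top view shows the rack at about (326,260) with three pump heads. The pan is at (187,258) with its card at the far end, and the amber vials are at (250,194) and (427,257). I'll enlarge the rack area in both views.

```bash
python3 - <<'E'
import cv2,numpy as np
a=cv2.imread("pics/scene0.png")[185:305,280:430]; b=cv2.imread("pics/top0.png")[215:290,262:390]
cv2.imwrite("pics/c1.png",cv2.resize(a,None,fx=5,fy=5,interpolation=cv2.INTER_CUBIC))
cv2.imwrite("pics/c2.png",cv2.resize(b,None,fx=6,fy=6,interpolation=cv2.INTER_CUBIC))
E
```

```text
(no output)
```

View pics/c1.png

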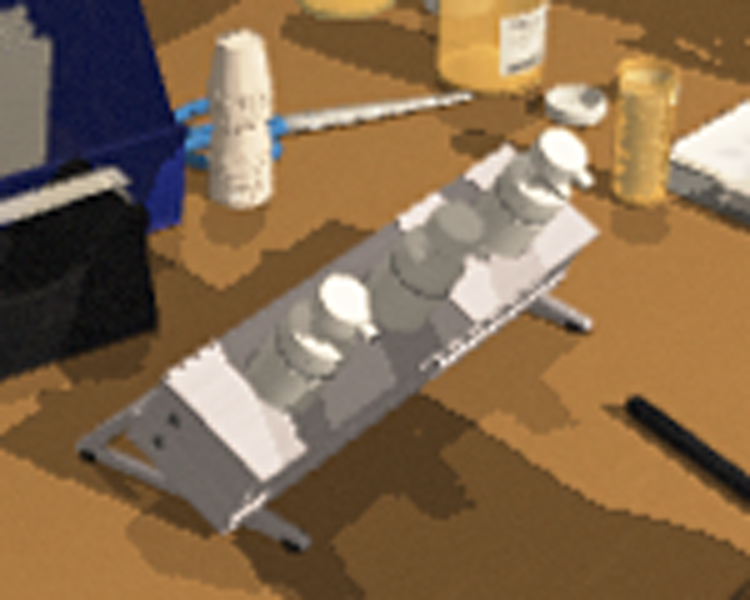

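View pics/c2.png

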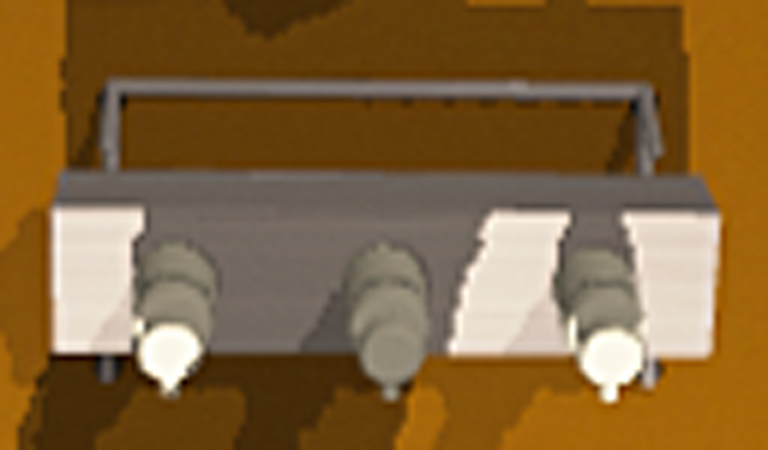

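```bash
cat > h.py <<'E'
from station import bot
import cv2,numpy as np
np.set_printoptions(precision=4,suppress=True)
def ray(n,p):
    c=bot.get_calibration(n);V=c["view"];R=V[:3,:3];o=-R.T@V[:3,3]
    return o,R.T@np.array([(p[0]-c["cx"])/c["fx"],(p[1]-c["cy"])/c["fy"],1])
def onz(n,p,z):
    o,d=ray(n,p); return o+d*(z-o[2])/d[2]
def tri(ps,pt):
    o1,d1=ray("scene",ps);o2,d2=ray("top",pt)
    s=np.linalg.lstsq(np.c_[d1,-d2],o2-o1,rcond=None)[0]
    a=o1+d1*s[0];b=o2+d2*s[1];return (a+b)/2,np.linalg.norm(a-b)
E
python3 - <<'E'
from h import *
for s,t in (((348.8,245),(290.2,273.7)),((372.2,230.2),(327,273.7)),((392.4,215.4),(363.7,274.2))): print(tri(s,t))
print("deck",onz("top",(52/6+262,353/6+215),.05),onz("top",(712/6+262,355/6+215),.05))
print("v",onz("scene",(247,279),0),onz("scene",(408.6,225),0),onz("top",(250,194),.084),onz("top",(427,257),.084))
im=cv2.imread("pics/top0.png"); h=cv2.cvtColor(im,cv2.COLOR_BGR2HSV)
m=((h[...,1]<70)&(h[...,2]>110)|(h[...,0]>60)&(h[...,0]<100)).astype(np.uint8); m[:185]=0;m[335:]=0;m[:,:130]=0;m[:,240:]=0
c=max(cv2.findContours(m,0,1)[0],key=cv2.contourArea);r=cv2.minAreaRect(c);print(r)
W=[onz("top",p,.024) for p in cv2.boxPoints(r)];print(np.array(W),np.mean(W,0))
cv2.imwrite("pics/c3.png",cv2.resize(im[180:340,130:245],None,fx=3.7,fy=3.7,interpolation=2))
E
```

```text
(array([0.4631, 0.0106, 0.1221]), np.float64(0.00037865344412351515))
(array([ 0.4619, -0.0852,  0.1194]), np.float64(0.002613557570291249))
(array([ 0.4611, -0.1798,  0.1207]), np.float64(0.001047246753625962))
deck [0.469  0.0658 0.05  ] [ 0.4676 -0.2358  0.05  ]
v [0.6897 0.1322 0.    ] [ 0.5061 -0.3559  0.    ] [0.6846 0.1224 0.084 ] [ 0.5108 -0.3565  0.084 ]
((184.14300537109375, 258.7165832519531), (134.204833984375, 81.76548767089844), 86.3086166381836)
[[0.6987 0.4454 0.024 ]
 [0.7148 0.2139 0.024 ]
 [0.3367 0.179  0.024 ]
 [0.3235 0.3998 0.024 ]] [0.5184 0.3095 0.024 ]
```

View pics/c3.png

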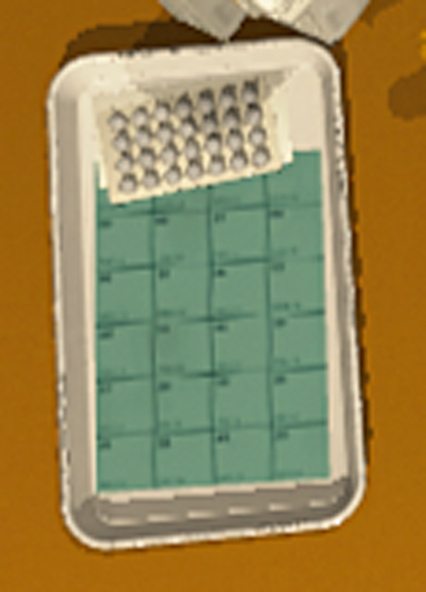

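The crops give head tops near (0.4615, y, 0.1265) at y = 0.011, −0.085 and −0.180, and the rack is square to the world. The pan centre is near (0.518, 0.31), turned about 5.5°, with the card at its far end. Next I'll move in with the fingers shut to feel the springs.

jog_arm(
  motion=[
    [0.95,0.95,0,-0.239],
    [0.95,0.95,0,-0.239],
    [0.95,0.95,0,-0.239],
    [0.95,0.95,0,-0.239],
    [0.95,0.95,0,-0.239],
    [0.95,0.95,0,-0.239],
    [0.95,0.95,0,-0.239],
    [0.95,0.95,0,-0.239],
    [0.95,0.95,0,-0.239],
    [0.95,0.95,0,-0.239],
  ],
  fingers=1,
  grip_force=20,
)

```text
time: 1.15
tool_pos: [0.4404, -0.3192, 0.2391]
tool_rot: [[1.0, 0.003, -0.0], [0.003, -1.0, 0.0], [-0.0, -0.0, -1.0]]
force: [0.0, 0.4, 0.4]
gripper_width: 0.0
gripper_force: 0.0
```

jog_arm(
  motion=[
    [0,0.467,0,0],
    [0,0.467,0,0],
    [0,0.467,0,0],
    [0,0.467,-0.28,0],
    [0,0.467,-0.28,0],
    [0,0.467,-0.28,0],
    [0,0.467,-0.28,0],
    [0,0.467,-0.28,0],
  ],
)

```text
time: 1.95
tool_pos: [0.4404, -0.1817, 0.1573]
tool_rot: [[1.0, -0.002, 0.002], [-0.002, -1.0, -0.001], [0.002, 0.001, -1.0]]
force: [0.6, -0.6, 0.0]
gripper_width: -0.0002
gripper_force: 0.0
```

```bash
python3 - <<'E'
from h import *
s=bot.state();print(s["time"],s["tool_pos"],s["force"])
a=bot.capture("top")[200:300,262:390];b=bot.capture("scene")[165:285,300:450]
cv2.imwrite("pics/d1.png",np.hstack([cv2.resize(a,(480,375),interpolation=2),cv2.resize(b,(320,375),interpolation=2) ])[...,::-1])
E
```

```text
1.95 [ 0.4404 -0.1817  0.1573] [ 0.6455 -0.6044  0.0162]
```

View pics/d1.png

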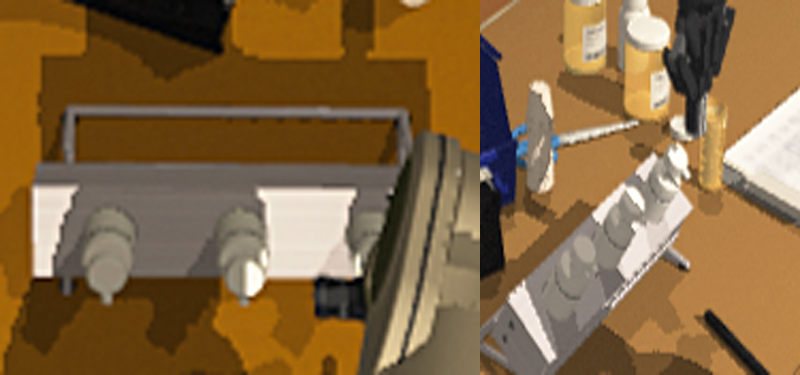

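The tip sits just above the right-hand head. I'll press along the bottle's axis in small steps.

jog_arm(
  motion=[
    [0.01,0,-0.0173,0],
    [0.02,0,-0.0346,0],
    [0.03,0,-0.052,0],
    [0.03,0,-0.052,0],
  ],
)

```text
time: 2.45
tool_pos: [0.4485, -0.1802, 0.1388]
tool_rot: [[1.0, 0.0, -0.001], [0.0, -1.0, 0.001], [-0.001, -0.001, -1.0]]
force: [-0.3, 0.1, 0.5]
gripper_width: -0.0
gripper_force: 0.0
```

jog_arm(
  motion=[
    [0.0025,0,-0.0043,0],
    [0.005,0,-0.0087,0],
    [0.005,0,-0.0087,0],
    [0.005,0,-0.0087,0],
  ],
)

```text
time: 2.85
tool_pos: [0.45, -0.1805, 0.1372]
tool_rot: [[1.0, -0.0, 0.0], [-0.0, -1.0, -0.0], [0.0, 0.0, -1.0]]
force: [0.3, -0.4, 0.0]
gripper_width: 0.0
gripper_force: 0.0
```

jog_arm(
  motion=[
    [0.0025,0,-0.0043,0],
    [0.005,0,-0.0087,0],
    [0.005,0,-0.0087,0],
    [0.005,0,-0.0087,0],
  ],
)

```text
time: 3.25
tool_pos: [0.4515, -0.1805, 0.1345]
tool_rot: [[1.0, -0.0, -0.0], [-0.0, -1.0, -0.0], [-0.0, 0.0, -1.0]]
force: [0.7, 0.2, -0.3]
gripper_width: -0.0001
gripper_force: 0.0
```

jog_arm(
  motion=[
    [0.0025,0,-0.0043,0],
    [0.005,0,-0.0087,0],
    [0.005,0,-0.0087,0],
    [0.005,0,-0.0087,0],
  ],
)

```text
time: 3.65
tool_pos: [0.4531, -0.1806, 0.132]
tool_rot: [[1.0, -0.0, 0.0], [-0.0, -1.0, -0.0], [0.0, 0.0, -1.0]]
force: [-0.7, -0.2, 2.1]
gripper_width: 0.0001
gripper_force: 0.8
```

Contact. I'll go deeper in 2 mm steps.

jog_arm(
  motion=[
    [0.0033,0,-0.0058,0],
    [0.0033,0,-0.0058,0],
    [0.0033,0,-0.0058,0],
  ],
)

```text
time: 3.95
tool_pos: [0.4541, -0.1805, 0.1302]
tool_rot: [[1.0, -0.0, 0.0], [-0.0, -1.0, -0.0], [0.0, 0.0, -1.0]]
force: [0.1, -0.2, 1.6]
gripper_width: 0.0001
gripper_force: 1.0
```

jog_arm(
  motion=[
    [0.0033,0,-0.0058,0],
    [0.0033,0,-0.0058,0],
    [0.0033,0,-0.0058,0],
  ],
)

```text
time: 4.25
tool_pos: [0.4551, -0.1805, 0.1284]
tool_rot: [[1.0, -0.0, 0.0], [-0.0, -1.0, -0.0], [0.0, 0.0, -1.0]]
force: [-0.2, 0.1, 2.8]
gripper_width: 0.0
gripper_force: 1.1
```

Right bottle is weak: about 2–3 N over more than 4 mm. On to the middle one.

jog_arm(
  motion=[
    [-0.025,0,0.0433,0],
    [-0.05,0,0.0866,0],
    [-0.05,0.159,0.0866,0],
    [-0.05,0.317,0.0866,0],
    [-0.05,0.317,0.0866,0],
    [-0.03,0.317,0.052,0],
    [-0.01,0.317,0.0173,0],
    [-0.0067,0.317,0.0115,0],
    [-0.0067,0.317,0.0115,0],
    [-0.0067,0.317,0.0115,0],
  ],
)

```text
time: 5.25
tool_pos: [0.4529, -0.0859, 0.1317]
tool_rot: [[1.0, -0.001, -0.001], [-0.001, -1.0, 0.0], [-0.001, -0.0, -1.0]]
force: [-1.5, -0.4, 2.1]
gripper_width: -0.0001
gripper_force: 0.8
```

jog_arm(
  motion=[
    [0.0033,0,-0.0058,0],
    [0.0033,0,-0.0058,0],
    [0.0033,0,-0.0058,0],
  ],
)

```text
time: 5.55
tool_pos: [0.454, -0.0855, 0.1303]
tool_rot: [[1.0, -0.001, 0.0], [-0.001, -1.0, -0.0], [0.0, 0.0, -1.0]]
force: [-0.3, 0.4, 1.6]
gripper_width: 0.0002
gripper_force: 0.9
```

jog_arm(
  motion=[
    [0.0033,0,-0.0058,0],
    [0.0033,0,-0.0058,0],
    [0.0033,0,-0.0058,0],
  ],
)

```text
time: 5.85
tool_pos: [0.455, -0.0854, 0.1284]
tool_rot: [[1.0, -0.0, -0.0], [-0.0, -1.0, -0.0], [-0.0, 0.0, -1.0]]
force: [-0.7, -1.1, 1.7]
gripper_width: -0.0001
gripper_force: 1.1
```

Middle is weak as well. Left one next.

jog_arm(
  motion=[
    [-0.025,0,0.0433,0],
    [-0.05,0,0.0866,0],
    [-0.05,0.159,0.0866,0],
    [-0.05,0.317,0.0866,0],
    [-0.05,0.317,0.0866,0],
    [-0.03,0.317,0.052,0],
    [-0.01,0.317,0.0173,0],
    [-0.0067,0.317,0.0115,0],
    [-0.0067,0.317,0.0115,0],
    [-0.0067,0.317,0.0115,0],
  ],
)

```text
time: 6.85
tool_pos: [0.453, 0.0087, 0.1314]
tool_rot: [[1.0, -0.002, -0.001], [-0.002, -1.0, 0.0], [-0.001, -0.0, -1.0]]
force: [-2.4, -0.2, 5.4]
gripper_width: 0.0003
gripper_force: 3.3
```

jog_arm(
  motion=[
    [0.0033,0,-0.0058,0],
    [0.0033,0,-0.0058,0],
    [0.0033,0,-0.0058,0],
  ],
)

```text
time: 7.15
tool_pos: [0.4539, 0.0087, 0.1299]
tool_rot: [[1.0, -0.002, -0.001], [-0.002, -1.0, -0.0], [-0.001, 0.0, -1.0]]
force: [-3.0, 0.3, 8.2]
gripper_width: -0.0001
gripper_force: 3.8
```

jog_arm(
  motion=[
    [0.0033,0,-0.0058,0],
    [0.0033,0,-0.0058,0],
    [0.0033,0,-0.0058,0],
  ],
)

```text
time: 7.45
tool_pos: [0.455, 0.0087, 0.1282]
tool_rot: [[1.0, -0.002, -0.001], [-0.002, -1.0, -0.0], [-0.001, 0.0, -1.0]]
force: [-3.5, -0.6, 7.9]
gripper_width: -0.0001
gripper_force: 4.4
```

Left is good (about 8.5 N), so the right and middle bottles go. I'll open and go over the right bottle.

jog_arm(
  motion=[
    [-0.025,0,0.0433,0],
    [-0.05,0,0.1,0],
    [-0.03,-0.1,0.24,0],
    [0.088,-0.63,0.24,0],
    [0.088,-0.63,0.24,0],
    [0.088,-0.63,0.24,0],
    [0.088,-0.63,0.24,0],
    [0.088,-0.63,0.24,0],
    [0.088,-0.63,0.24,0],
    [0.088,-0.63,0.24,0],
  ],
  fingers=0,
)

```text
time: 8.45
tool_pos: [0.4813, -0.1778, 0.2001]
tool_rot: [[1.0, 0.001, -0.0], [0.001, -1.0, 0.0], [-0.0, -0.0, -1.0]]
force: [0.3, 0.1, -0.1]
gripper_width: 0.0853
gripper_force: 0.0
```

jog_arm(
  motion=[
    [0,0,-0.1,0],
    [0,0,-0.2,0],
    [0,0,-0.3,0],
    [0,0,-0.397,0],
    [0,0,-0.397,0],
    [0,0,-0.397,0],
  ],
)

```text
time: 9.05
tool_pos: [0.4816, -0.1784, 0.082]
tool_rot: [[1.0, 0.001, -0.0], [0.001, -1.0, 0.0], [-0.0, -0.0, -1.0]]
force: [0.5, -0.3, 1.5]
gripper_width: 0.0852
gripper_force: 0.0
```

```bash
python3 - <<'E'
from h import *
s=bot.state();print(s["time"],s["tool_pos"],s["force"],s["gripper_width"])
w=bot.capture("wrist");b=bot.capture("scene")[165:285,300:450]
cv2.imwrite("pics/d2.png",np.hstack([cv2.resize(w,(400,300),interpolation=3),cv2.resize(b,(375,300),interpolation=2) ])[...,::-1])
E
```

```text
9.05 [ 0.4816 -0.1784  0.082 ] [ 0.5302 -0.2542  1.4819] 0.08520030950628897
```

View pics/d2.png

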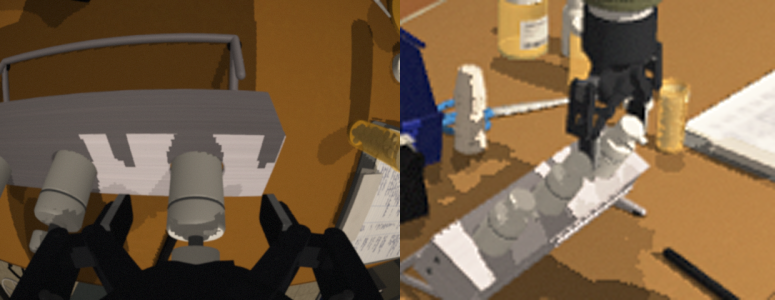

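The bottle is centred between the fingers. I'll close and draw it 38 mm along the axis, leaving about 8 mm in the hole.

jog_arm(
  motion=[
    [0,0,0,0],
    [0,0,0,0],
    [0,0,0,0],
    [0,0,0,0],
    [0,0,0,0],
    [0,0,0,0],
  ],
  fingers=1,
  grip_force=25,
)

```text
time: 9.75
tool_pos: [0.4816, -0.1794, 0.0817]
tool_rot: [[1.0, -0.0, 0.0], [-0.0, -1.0, -0.0], [0.0, 0.0, -1.0]]
force: [-1.4, -0.3, 5.9]
gripper_width: 0.0355
gripper_force: 25.0
```

jog_arm(
  motion=[
    [-0.008,0,0.0137,0],
    [-0.016,0,0.0274,0],
    [-0.032,0,0.0548,0],
    [-0.048,0,0.0822,0],
    [-0.0633,0,0.1097,0],
    [-0.0633,0,0.1097,0],
    [-0.0633,0,0.1097,0],
  ],
)

```text
time: 10.45
tool_pos: [0.4623, -0.1795, 0.1144]
tool_rot: [[1.0, -0.001, 0.0], [-0.001, -1.0, -0.001], [0.0, 0.001, -1.0]]
force: [0.5, -0.7, -1.0]
gripper_width: 0.0352
gripper_force: 25.1
```

Now I'll tilt it upright in the grip about the hole's far lip.

jog_arm(
  motion=[
    [0.0075,0,0.007,0],
    [0.0153,0,0.014,0],
    [0.032,0,0.0267,0],
    [0.0497,0,0.0377,0],
    [0.0497,0,0.0377,0],
  ],
)

```text
time: 10.95
tool_pos: [0.4783, -0.1791, 0.126]
tool_rot: [[1.0, 0.0, 0.001], [0.0, -1.0, 0.0], [0.001, -0.0, -1.0]]
force: [-3.5, -0.1, 0.4]
gripper_width: 0.0349
gripper_force: 25.3
```

jog_arm(
  motion=[
    [0.0183,0,0.0093,0],
    [0.0376,0,0.017,0],
    [0.0573,0,0.0233,0],
    [0.0703,0,0.0258,0],
    [0.0703,0,0.0258,0],
  ],
)

```text
time: 11.45
tool_pos: [0.4992, -0.1793, 0.1334]
tool_rot: [[1.0, -0.0, 0.001], [-0.0, -1.0, -0.0], [0.001, 0.0, -1.0]]
force: [-1.7, 0.6, -0.3]
gripper_width: 0.035
gripper_force: 25.0
```

```bash
python3 - <<'E'
from h import *
s=bot.state();print(s["time"],s["tool_pos"],s["force"],s["gripper_width"])
w=bot.capture("wrist");b=bot.capture("scene")[165:285,300:450]
cv2.imwrite("pics/d3.png",np.hstack([cv2.resize(w,(400,300),interpolation=3),cv2.resize(b,(375,300),interpolation=2) ])[...,::-1])
E
```

```text
11.45 [ 0.4992 -0.1793  0.1334] [-1.6841  0.5561 -0.3186] 0.0349833153942117
```

View pics/d3.png

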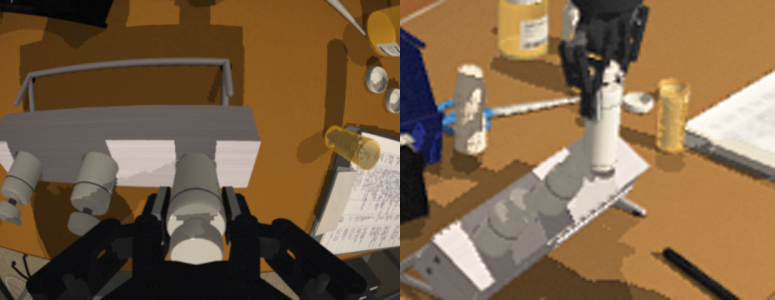

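It is upright. I'll lift it and carry it to the pan.

jog_arm(
  motion=[
    [0,0,0.06,0],
    [0,0,0.15,0],
    [0,0,0.2333,0],
    [0,0.06,0.2333,0],
    [0,0.16,0.2333,0],
    [0,0.28,0.2333,0],
    [0,0.4,0.2333,0],
    [0,0.52,0.2333,0],
    [0,0.64,0.2333,0],
    [0,0.76,0.2333,0],
    [0,0.88,0.2333,0],
    [0,0.967,0.2333,0],
  ],
)

```text
time: 12.75
tool_pos: [0.4985, 0.1135, 0.2037]
tool_rot: [[1.0, 0.001, 0.002], [0.001, -1.0, 0.001], [0.002, -0.001, -1.0]]
force: [0.3, 0.1, -1.5]
gripper_width: 0.0349
gripper_force: 25.2
```

jog_arm(
  motion=[
    [0.005,0.12,0,0],
    [0.01,0.24,0,0],
    [0.0167,0.36,0,0],
    [0.0167,0.48,0,0],
    [0.0167,0.6,0,0],
    [0.0167,0.7,0,0],
    [0.0167,0.77,0,0],
    [0.0167,0.813,0,0],
    [0.0167,0.813,0,0],
    [0.0167,0.813,-0.1,0],
    [0.0167,0.813,-0.2,0],
    [0.0167,0.813,-0.3,0],
    [0.0167,0.813,-0.37,0],
    [0.0167,0.813,-0.4,0],
    [0.0167,0.813,-0.41,0],
    [0.0167,0.813,-0.41,0],
  ],
)

```text
time: 14.35
tool_pos: [0.504, 0.3544, 0.0809]
tool_rot: [[1.0, -0.001, 0.001], [-0.001, -1.0, 0.0], [0.001, -0.0, -1.0]]
force: [-0.4, 0.1, -0.8]
gripper_width: 0.035
gripper_force: 25.2
```

```bash
python3 - <<'E'
from h import *
s=bot.state();print(s["time"],s["tool_pos"],s["force"],s["gripper_width"])
w=bot.capture("top")[180:340,130:330];b=bot.capture("scene")[240:420,140:360]
cv2.imwrite("pics/d4.png",np.hstack([cv2.resize(w,(400,320),interpolation=2),cv2.resize(b,(391,320),interpolation=2) ])[...,::-1])
E
```

```text
14.35 [0.504  0.3544 0.0809] [-0.4185  0.0894 -0.8497] 0.03504244028582195
```

View pics/d4.png

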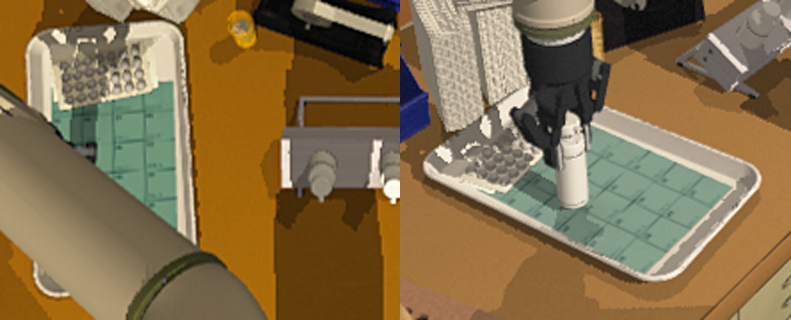

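Upright over clear floor. I'll lower until it touches.

jog_arm(
  motion=[
    [0,0,-0.01,0],
    [0,0,-0.02,0],
    [0,0,-0.03,0],
    [0,0,-0.03,0],
  ],
)

```text
time: 14.85
tool_pos: [0.5031, 0.3545, 0.0707]
tool_rot: [[1.0, -0.0, -0.001], [-0.0, -1.0, -0.001], [-0.001, 0.001, -1.0]]
force: [-0.8, -0.4, -0.3]
gripper_width: 0.035
gripper_force: 25.2
```

jog_arm(
  motion=[
    [0,0,-0.006,0],
    [0,0,-0.012,0],
    [0,0,-0.012,0],
  ],
)

```text
time: 15.15
tool_pos: [0.5041, 0.355, 0.0687]
tool_rot: [[1.0, -0.001, 0.002], [-0.001, -1.0, 0.0], [0.002, -0.0, -1.0]]
force: [-0.2, -1.5, 7.5]
gripper_width: 0.0353
gripper_force: 25.9
```

jog_arm(
  motion=[
    [0,0,-0.006,0],
    [0,0,-0.006,0],
    [0,0,-0.006,0],
  ],
)

```text
time: 15.45
tool_pos: [0.505, 0.3552, 0.0683]
tool_rot: [[1.0, -0.001, 0.004], [-0.001, -1.0, 0.001], [0.004, -0.001, -1.0]]
force: [-0.3, -4.3, 16.6]
gripper_width: 0.0352
gripper_force: 26.9
```

jog_arm(
  motion=[
    [0,0,0,0],
    [0,0,0,0],
    [0,0,0,0],
    [0,0,0,0],
    [0,0,0,0],
    [0,0,0.08,0],
    [0,0,0.2,0],
    [0,0,0.35,0],
    [0,0,0.467,0],
    [0,0,0.467,0],
  ],
  fingers=0,
)

```text
time: 16.45
tool_pos: [0.5048, 0.3566, 0.2114]
tool_rot: [[1.0, -0.0, 0.007], [-0.0, -1.0, 0.004], [0.007, -0.004, -1.0]]
force: [-0.7, 1.2, -0.5]
gripper_width: 0.0857
gripper_force: 0.0
```

jog_arm(
  motion=[
    [-0.0733,-0.967,0,0],
    [-0.0733,-0.967,0,0],
    [-0.0733,-0.967,0,0],
    [-0.0733,-0.967,0,0],
    [-0.0733,-0.967,0,0],
    [-0.0733,-0.967,0,0],
    [-0.0733,-0.967,0,0],
  ],
)

```text
time: 17.15
tool_pos: [0.481, 0.058, 0.2052]
tool_rot: [[1.0, -0.009, -0.001], [-0.009, -1.0, -0.003], [-0.001, 0.003, -1.0]]
force: [0.7, -0.1, -1.4]
gripper_width: 0.0855
gripper_force: 0.0
```

jog_arm(
  motion=[
    [0,-0.16,0,0],
    [0,-0.32,0,0],
    [0,-0.45,0,0],
    [0,-0.497,0,0],
    [0,-0.497,0,0],
    [0,-0.497,0,0],
    [0,-0.497,-0.1,0],
    [0,-0.497,-0.2,0],
    [0,-0.497,-0.3,0],
    [0,-0.497,-0.416,0],
    [0,-0.497,-0.416,0],
    [0,-0.497,-0.416,0],
  ],
)

```text
time: 18.35
tool_pos: [0.4816, -0.0828, 0.0817]
tool_rot: [[1.0, 0.002, -0.001], [0.002, -1.0, 0.001], [-0.001, -0.001, -1.0]]
force: [-0.2, -0.2, 0.8]
gripper_width: 0.0856
gripper_force: 0.0
```

jog_arm(
  motion=[
    [0,0,0,0],
    [0,0,0,0],
    [0,0,0,0],
    [0,0,0,0],
    [0,0,0,0],
    [0,0,0,0],
  ],
  fingers=1,
)

```text
time: 18.95
tool_pos: [0.4819, -0.0845, 0.082]
tool_rot: [[1.0, -0.001, 0.001], [-0.001, -1.0, -0.0], [0.001, 0.0, -1.0]]
force: [-2.2, 1.4, 6.4]
gripper_width: 0.0352
gripper_force: 25.0
```

jog_arm(
  motion=[
    [-0.008,0,0.0137,0],
    [-0.016,0,0.0274,0],
    [-0.032,0,0.0548,0],
    [-0.048,0,0.0822,0],
    [-0.0633,0,0.1097,0],
    [-0.0633,0,0.1097,0],
    [-0.0633,0,0.1097,0],
  ],
)

```text
time: 19.65
tool_pos: [0.4622, -0.0848, 0.1142]
tool_rot: [[1.0, -0.001, 0.0], [-0.001, -1.0, -0.001], [0.0, 0.001, -1.0]]
force: [0.3, -0.6, -0.8]
gripper_width: 0.0351
gripper_force: 25.1
```

jog_arm(
  motion=[
    [0.0075,0,0.007,0],
    [0.0153,0,0.014,0],
    [0.032,0,0.0267,0],
    [0.0497,0,0.0377,0],
    [0.0497,0,0.0377,0],
  ],
)

```text
time: 20.15
tool_pos: [0.4783, -0.0843, 0.1258]
tool_rot: [[1.0, -0.0, 0.001], [-0.0, -1.0, 0.0], [0.001, -0.0, -1.0]]
force: [-2.4, 1.7, -0.2]
gripper_width: 0.0353
gripper_force: 25.3
```

jog_arm(
  motion=[
    [0.0183,0,0.0093,0],
    [0.0376,0,0.017,0],
    [0.0573,0,0.0233,0],
    [0.0703,0,0.0258,0],
    [0.0703,0,0.0258,0],
  ],
)

```text
time: 20.65
tool_pos: [0.4992, -0.0845, 0.1333]
tool_rot: [[1.0, -0.0, 0.001], [-0.0, -1.0, 0.0], [0.001, -0.0, -1.0]]
force: [-1.4, 0.8, 0.6]
gripper_width: 0.0354
gripper_force: 25.0
```

jog_arm(
  motion=[
    [0,0,0.06,0],
    [0,0,0.15,0],
    [0,0,0.2333,0],
    [0,0.06,0.2333,0],
    [0,0.16,0.2333,0],
    [0,0.28,0.2333,0],
    [0,0.4,0.2333,0],
    [0,0.52,0.2333,0],
    [0,0.64,0.2333,0],
    [0,0.76,0.2333,0],
    [0,0.88,0.2333,0],
    [0,0.967,0.2333,0],
  ],
)

```text
time: 21.85
tool_pos: [0.4987, 0.2082, 0.2035]
tool_rot: [[1.0, 0.001, 0.002], [0.001, -1.0, 0.001], [0.002, -0.001, -1.0]]
force: [-0.2, -0.5, 0.5]
gripper_width: 0.0353
gripper_force: 25.2
```

jog_arm(
  motion=[
    [0.01,0.08,0,0],
    [0.02,0.14,0,0],
    [0.03,0.18,0,0],
    [0.043,0.197,0,0],
    [0.043,0.197,0,0],
    [0.043,0.197,-0.1,0],
    [0.043,0.197,-0.2,0],
    [0.043,0.197,-0.3,0],
    [0.043,0.197,-0.37,0],
    [0.043,0.197,-0.4,0],
    [0.043,0.197,-0.42,0],
    [0.043,0.197,-0.44,0],
    [0.043,0.197,-0.44,0],
  ],
)

```text
time: 23.15
tool_pos: [0.5115, 0.2645, 0.0712]
tool_rot: [[1.0, -0.001, 0.0], [-0.001, -1.0, -0.0], [0.0, 0.0, -1.0]]
force: [1.2, -0.2, -2.0]
gripper_width: 0.0352
gripper_force: 25.2
```

```bash
python3 - <<'E'
from h import *
s=bot.state();print(s["time"],s["tool_pos"],s["force"],s["gripper_width"])
w=bot.capture("wrist");b=bot.capture("scene")[240:420,140:360]
cv2.imwrite("pics/d5.png",np.hstack([cv2.resize(w,(400,320),interpolation=3),cv2.resize(b,(391,320),interpolation=2) ])[...,::-1])
E
```

```text
23.15 [0.5115 0.2645 0.0712] [ 1.1591 -0.209  -1.966 ] 0.035181645232494695
```

View pics/d5.png

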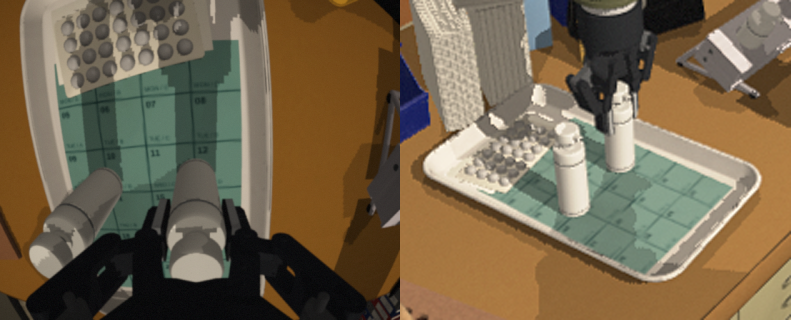

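The first bottle stands upright, at (570,210) in the right panel, and the second is upright just above the floor. I'll set it down.

jog_arm(
  motion=[
    [0,0,-0.006,0],
    [0,0,-0.012,0],
    [0,0,-0.015,0],
    [0,0,-0.018,0],
    [0,0,-0.018,0],
    [0,0,-0.018,0],
  ],
)

```text
time: 23.85
tool_pos: [0.5136, 0.2654, 0.0687]
tool_rot: [[1.0, -0.001, 0.005], [-0.001, -1.0, 0.001], [0.005, -0.001, -1.0]]
force: [-0.7, -3.3, 19.7]
gripper_width: 0.035
gripper_force: 27.1
```

jog_arm(
  motion=[
    [0,0,0,0],
    [0,0,0,0],
    [0,0,0,0],
    [0,0,0,0],
    [0,0,0,0],
    [0,0,0.08,0],
    [0,0,0.2,0],
    [0,0,0.35,0],
    [0,0,0.467,0],
    [0,0,0.6,0],
    [0,-0.15,0.6,0],
    [0,-0.3,0.6,0],
    [0,-0.45,0.6,0],
    [0,-0.6,0.6,0],
    [0,-0.6,0.6,0],
    [0,-0.6,0.6,0],
    [0,-0.6,0.6,0],
  ],
  fingers=0,
)

```text
time: 25.55
tool_pos: [0.5111, 0.0859, 0.2457]
tool_rot: [[1.0, 0.001, 0.0], [0.001, -1.0, 0.0], [0.0, -0.0, -1.0]]
force: [-0.7, 0.4, 0.0]
gripper_width: 0.0853
gripper_force: 0.0
```

```bash
python3 - <<'E'
from h import *
s=bot.state();print(s["time"],s["tool_pos"],s["force"],s["gripper_width"])
import cv2
b=bot.capture("scene"); cv2.imwrite("pics/f.png",b[...,::-1])
a=cv2.imread("pics/scene0.png")[...,::-1]
# bottles: tall bright blobs, new against the first picture, in the pan
d=(cv2.absdiff(a,b).max(2)>50).astype(np.uint8); hs=cv2.cvtColor(b,cv2.COLOR_RGB2HSV)
m=d&((hs[...,1]<60)&(hs[...,2]>90)).astype(np.uint8); m[:220]=0; m[390:]=0; m[:,380:]=0
m=cv2.morphologyEx(m,cv2.MORPH_OPEN,np.ones((3,3)))
for c in cv2.findContours(m,0,1)[0]:
    if cv2.contourArea(c)>80: print(cv2.boundingRect(c),cv2.minAreaRect(c))
for p in (onz("scene",(290,345),.0),): print(p)
# projected expected bottle axes
V=bot.get_calibration("scene")
for x,y in((.505,.355),(.512,.2645)):
    for z in(.002,.118):
        q=V["view"]@[x,y,z,1]; print(q[0]/q[2]*V["fx"]+V["cx"],q[1]/q[2]*V["fy"]+V["cy"])
# left good bottle: change of its region
r=(slice(225,275),slice(325,362)); print("left diff",cv2.absdiff(a,b)[r].mean())
E
```

```text
25.55 [0.5111 0.0859 0.2457] [-0.6716  0.4427  0.0117] 0.08525051262969925
(188, 325, 25, 18) ((198.68966674804688, 333.7758483886719), (26.368736267089844, 12.812978744506836), 21.801406860351562)
(260, 317, 12, 20) ((265.5, 326.5), (19.0, 11.0), 90.0)
(229, 309, 18, 53) ((237.3231658935547, 334.9085388183594), (52.2341194152832, 14.5769624710083), 83.6598129272461)
(209, 305, 20, 14) ((220.1154022216797, 309.0768737792969), (23.02005958557129, 9.429903030395508), 33.6900634765625)
(255, 287, 15, 18) ((262.0, 295.5), (17.0, 14.0), 90.0)
(351, 221, 25, 34) ((368.5, 238.0), (26.322994232177734, 28.29845428466797), 57.094757080078125)
(231, 220, 25, 14) ((243.0, 226.5), (13.0, 24.0), 90.0)
[0.4394 0.2605 0.    ]
236.94312738841603 355.5887989114707
232.22464121544567 311.11468464265937
263.6471915573997 332.2266003995368
260.4240895168873 289.0099270108127
left diff 22.225945945945945
```

Both bottles are where an upright bottle should appear, and the gripper is clear. I'll hand in.

```bash
python3 -c "
from station import bot
print(bot.hand_in())"
```

```text
the job is handed in; nothing more can be done
None
```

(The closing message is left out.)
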